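# Seat the drilling template on its locating pins

### The arm

A 6-joint arm with a two-finger parallel gripper is mounted at the origin on the work surface. World frame = base frame: x ahead of the robot, y to its left, z up, the work surface at z = 0. Lengths are in m, angles in rad, forces in N, time in s.
With the tool pointing down it reaches from about 0.375 to 0.9 m from the base axis. Payload 3.1 kg.
Tool frame: the origin (TCP) lies at the very end of the fingers, on their centre line; the grasp point (between the pads) lies 19 mm behind it; x points along the fingers, y is the direction in which the jaws open and shut, and the axes are right-handed (so a half turn about x gives the same grasp; the last joint's range is limited). The gripper opens to 85 mm and grips with 20 to 120 N. Pads are 22 mm wide; open, the fingers measure 114 mm over their backs; the gripper's body (76 mm by 85 mm) begins 54 mm behind the grasp point. The pads swing forward as they close: fully open they stand 13 mm farther back than shut.
Start: joints at [-1.528, 0.527, 1.433, -0, 1.181, -0.178], TCP at [0.138, -0.61, 0.231] pointing down, gripper open.
Joint ranges: [-3.08, 3.08], [-0.75, 2.2], [0.22, 2.44], [-1.43, 4.57], [0, 2.65], [-2.85, 2.85]. Speed limits (rad/s): [2.79, 2.79, 3.14, 3.14, 3.14, 3.14].

### API

Orientations are given as a unit quaternion [x, y, z, w].
In Python, from station import sense, snapshot, camera_model, sign_off gives the robot as it stands.
- The arm moves only by the tool step_arm, never from a script. Its argument "increments" is one flat list of numbers, 5 for each row, row after row: the shift along the tool's x, y, z in units of 60 mm (1.0 is 60 mm), then the turn about the tool's x in units of 5 degrees (1.0 is 5 degrees), then the closure, from 0 (fully open) to 1 (shut). A call has exactly 5 rows; each row is the pose to reach, as a shift and turn from the pose measured when the call began, along the tool's axes at that moment; what a row does not reach only later rows make up. A row lasts 1/8 s, in which the tool goes at most 62.5 mm and 10.7 degrees, less where a joint would pass 70% of its speed; a pose out of reach is approached as far as the arm can. A call with a gripper value outside its range is refused whole. The fingers move at their own pace and stop on an object; "grip_force" is the grip in N (left out, the last holds). Time passes only in rows, so rows that repeat a pose let the fingers close, or fill a call up. It gives the time, the measured TCP pose, the force and the opening at its end, in the units of the state.
- sense(): the state, without advancing time (a new reading comes with each control period).
- snapshot(name): name is "scene" or "top" or "wrist"; returns the picture (384x512x3 uint8, blue, green, red); there is no depth.
- camera_model(name): a dict with "vertical_fov" (degrees; the focal length in pixels is half the picture's height over the tangent of half this angle, whatever the lens; pixels are square), "cx", "cy" (the principal point, pixels), "D" ([k1, k2, p1, p2, k3] as OpenCV has them; the pictures are not rectified), "R" (3x3) and "t" (3): a world point X has camera coordinates R X + t. Camera axes: x right, y down, z forward; pixel columns grow to the right and rows downward; lengths in m; the calibration is good to about 2 mm. A picture is of the moment at which its call begins: read the wrist's pose just before it. camera_model takes no time and is no camera call; for the wrist camera it gives the pose at the moment of the call.
- sign_off(): hands the job in, once; it reports no verdict.
The state is a dict: "t": time; "q": joint angles; "qd": joint speeds; "tau": joint torques, N m; "tcp_pos": TCP position; "tool_rot": TCP orientation; "force": force on the tool from outside, world axes, zero at the start; "ft_torque": the same for the moment, N m; "finger_gap": opening from 0.0 (shut) to 1.0 (fully open).
Only numpy, scipy, OpenCV 4.12 (cv2) and the standard library are available. Lean on these libraries where they do the work, as an engineer would, in place of code of your own. Each camera call takes 0.05 s, during which the arm holds its last target. There are 200 camera calls.

### The job

The aluminium drilling template has been laid on the drilling fixture but is riding up on the two locating pins hidden under it. Using only your fingertips, without forcing it, nudge the template sideways along the fixture until its two locating holes drop over both pins and it lies flat on the base, then take the hand away. Push it only: do not pick it up or tip it up, and leave the tools and other things lying around where they are.

Things in the scene. Friction and masses are not known exactly. Their poses are not given: they have to be found in the camera images.
- fixture: Drilling fixture, fixed: flat plywood base 260 (x) by 440 (y) by 24 mm thick; a pine rail blank, 39 mm wide, is let in flush along y at x = -25 mm and sticks out to y = +-275 mm; a steel end stop 34 mm high stands at y = -281 mm. Origin: centre of the base's underside; x away from the robot, y to its left (turned by up to 0.3 rad), z up.
- base_top (a point): Point on the base's top face, 24 mm above the fixture's origin. A pencil line on the base is the outline of the seated template, drawn 3 mm outside it. Seated, the template's centre lies at this point, its axes parallel to the fixture's. As found it lies 16 to 30 mm short of that (towards the fixture's -x), up to 26 mm off to either side and turned by up to 0.1 rad.
- clamps (a point): Point on the base's top midway between two thrown-open toggle clamps, at x = 102 mm of the fixture. They stand at y = -62 and +62 mm, occupy x = 77 to 195 mm and reach 110 mm above the base; fixed, not to be used.
- pin_left (a point): Tip of the fixture's left (+y) locating pin: fixed steel pin 12 mm in diameter with a tapered bullet nose 4 mm wide at the tip, standing 12 mm above the base's top (straight for the lowest 6 mm). It is at x = 15 mm, y = 80 mm of the fixture.
- pin_right (a point): Tip of the right (-y) locating pin, the same, at x = 15 mm, y = -80 mm of the fixture.
- template: Loose aluminium drilling template, a plate 120 (x) by 240 (y) by 8 mm, 0.5 to 0.75 kg. Origin: centre of its underside, z up. Locating holes 15 mm across at x = 15, y = +-80 mm; five 20 mm guide holes along x = -25 mm. As found it leans on the pin tips: front (-x) edge on the base, back edge about 15 mm up. A few newtons slide it; it drops flat with both holes within 2 to 3 mm of the pins.
- hole_left (a point): Centre of the template's left (+y) locating hole, at its underside. Once it is down over its pin the pin stops the template from sliding further.
- hole_right (a point): Centre of the template's right (-y) locating hole, at its underside.
- carpenter_pencil: Loose stub of a flat carpenter's pencil, 120 mm long, 8 mm high, lying on the left back part of the fixture's base; to be left alone. Origin: under its middle.
- bushing: Loose steel drill bushing, 26 mm across and 22 mm high, standing on the right back corner of the base; to be left alone. Origin: centre of its underside.
- pliers: Loose combination pliers, 170 mm long, 12 mm high, on the table to the right; to be left alone. Origin: under the pivot.
- long_nose: Loose long-nose pliers, 200 mm long, 12 mm high, on the table to the left; to be left alone. Origin: under the pivot.
- try_square: Loose try square, stock 110 mm, blade 150 mm, 18 mm high, on the table in front of the robot to the left; to be left alone. Origin: under the middle of the stock.
- screwdriver: Loose screwdriver on the table in front of the robot to the right; to be left alone. Origin: under its middle.
- jar: Loose glass jar with a steel cap, 68 mm across, 85 mm high, on the table to the right; to be left alone. Origin: centre of its underside.
- g_clamp: Loose G-clamp lying flat, 150 mm long, 18 mm high, on the table to the left; to be left alone. Origin: under the middle of its opening.

How it is judged:
At the end, for the whole second after the job is handed in: Both locating holes are over their pins (each within 3 mm sideways), the template lies flat on the base (underside within 2 mm of the base at both holes, tilt under 0.02 rad) and is at rest (horizontal distance between hole_left and pin_left below 0.003 m and horizontal distance between hole_right and pin_right below 0.003 m and z of each of hole_left, hole_right in the frame of base_top below 0.002 m and angle between template's own z axis and vertical below 0.02 rad and linear speed of template below 0.01 m/s); the robot touches nothing.
It fails at once if the template is lifted: its middle rises 20 mm off the base (z of template in the frame of base_top above 0.02 m).
It fails at once if the template is tipped up (tilt over 0.3 rad) (angle between template's own z axis and vertical above 0.3 rad).
It fails at once if the template is forced: pushed with over 50 N (contact force between the fingers and template above 50 N).
It fails at once if a tool or other thing lying around is moved more than 25 mm (distance of any of pliers, jar, long_nose, g_clamp, try_square, screwdriver, carpenter_pencil, bushing from where it was at the start of the episode above 0.025 m).
It also fails if it takes over 61 s, if anything falls off the work surface, if the arm or the gripper's body presses on something with over 40 N, if the wrist force passes 120 N, or if a joint passes its speed limit or range.

## Working session

There is one attempt and no reset: what is moved stays moved. The work goes in short steps, Python scripts to look and compute and a tool call to move; the robot and the scene stay as the last step left them, time stands still between calls to the robot, and variables do not carry over. Pictures are saved under pics/ and viewed, about 8 in all and at most 12, crops included, and the job is handed in when it is done.

Besides the shell and the picture viewer there is one more tool, called after ">>>" as a command line: name --argument value ..., lists and objects as JSON in quotes. step_arm: Moves the arm, as the interface text tells. Its arguments: {"type":"object","properties":{"increments":{"type":"array","items":{"type":"number"}},"grip_force":{"type":"number"}},"required":["increments"]}

```bash
mkdir -p pics
cat > h.py <<'E'
import numpy as np, cv2
from station import sense, snapshot, camera_model, sign_off
from scipy.spatial.transform import Rotation as Ro
def K(m):
    f=192/np.tan(np.radians(m["vertical_fov"])/2)
    return np.array([[f,0,m["cx"]],[0,f,m["cy"]],[0,0,1.]])
def cast(m,px,z):
    p=cv2.undistortPoints(np.array(px,float).reshape(-1,1,2),K(m),np.array(m["D"],float)).reshape(-1,2)
    R=np.array(m["R"]);t=np.array(m["t"]);C=-R.T@t
    d=np.c_[p,np.ones(len(p))]@R
    return C+d*((np.asarray(z)-C[2])/d[:,2])[:,None]
def proj(m,X):
    return cv2.projectPoints(np.array(X,float).reshape(-1,1,3),cv2.Rodrigues(np.array(m["R"]))[0],np.array(m["t"],float),K(m),np.array(m["D"],float))[0].reshape(-1,2)
E
python3 - <<'E'
from h import *
s=sense();print(s)
for n in("top","scene"):
    m=camera_model(n);print(n,m)
    im=snapshot(n);cv2.imwrite(f"pics/{n}0.png",im)
    cv2.imwrite(f"pics/{n}0b.png",cv2.resize(im,(800,600),interpolation=cv2.INTER_CUBIC))
E
```

```text
{'t': 0.0, 'q': array([-1.52750841e+00,  5.28502638e-01,  1.43387574e+00,  1.24403406e-05,
        1.18139415e+00, -1.78499208e-01]), 'qd': array([-0.00072632,  0.00033748,  0.00099874, -0.00025511,  0.00098175,
        0.00049904]), 'tau': array([-1.33955713e-03, -4.42357957e+01, -1.78025275e+01, -2.95729014e-04,
        8.53933976e-03,  1.39504084e-05]), 'tcp_pos': array([ 0.13748511, -0.60897216,  0.23031966]), 'tool_rot': array([ 0.70281934,  0.07901993, -0.7027071 ,  0.0774826 ]), 'force': array([-0.23960972,  0.15856733,  0.06968513]), 'ft_torque': array([-0.00866243, -0.00524234, -0.07313777]), 'finger_gap': 0.9986330196202926}
top {'vertical_fov': 46.00832470662959, 'cx': 259.2343859191158, 'cy': 190.83961056557885, 'D': array([-0.01939273,  0.        ,  0.        ,  0.        ,  0.        ]), 'R': array([[-0.0219378 , -0.99974895,  0.00455715],
       [-0.99298461,  0.02125917, -0.11631685],
       [ 0.11619076, -0.00707691, -0.9932017 ]]), 't': array([-0.02325319,  0.53138373,  1.27626825])}
scene {'vertical_fov': 47.67582592754088, 'cx': 260.2172456110043, 'cy': 194.86249561748136, 'D': array([-0.01611391,  0.        ,  0.        ,  0.        ,  0.        ]), 'R': array([[ 0.37329649,  0.92764193,  0.01141004],
       [ 0.65057413, -0.25299279, -0.71606421],
       [-0.66136453,  0.27472733, -0.69794116]]), 't': array([-0.19244719, -0.28638618,  1.69488553])}
```

View pics/top0b.png

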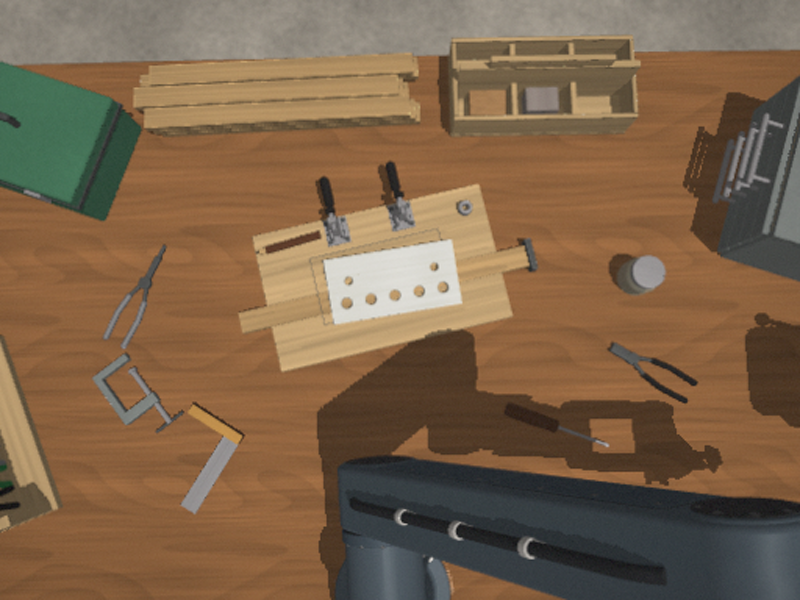

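View pics/scene0b.png

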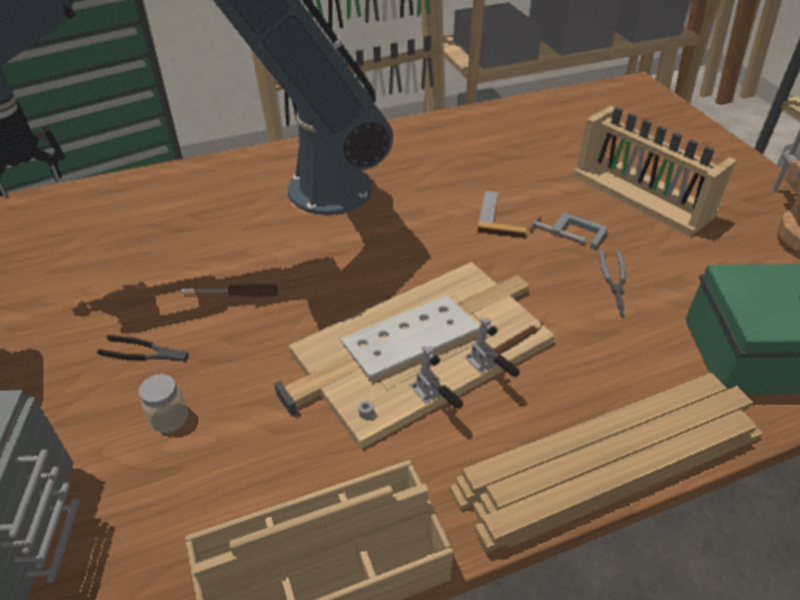

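The top view (800×600) shows the base's corners at about (254,236), (480,185), (512,313) and (282,370). The white template spans roughly (323,258)–(462,304), right of and in front of its pencil outline. The tools all lie clear of the front edge.

```bash
cat > meas.py <<'E'
from h import *
def plate_mask(im):
    hsv=cv2.cvtColor(im,cv2.COLOR_BGR2HSV)
    k=((hsv[...,1]<45)&(hsv[...,2]>150)).astype(np.uint8)
    k[:140]=0;k[225:]=0;k[:,:190]=0;k[:,310:]=0
    n,l,st,_=cv2.connectedComponentsWithStats(k)
    k=(l==1+np.argmax(st[1:,4])).astype(np.uint8)
    return k
def quad(k):
    c=max(cv2.findContours(k,cv2.RETR_EXTERNAL,cv2.CHAIN_APPROX_NONE)[0],key=cv2.contourArea)[:,0,:].astype(float)
    h=cv2.convexHull(c.astype(np.float32))
    r=cv2.boxPoints(cv2.minAreaRect(h))
    # refine: fit line per side
    L=[]
    for i in range(4):
        a,b=r[i],r[(i+1)%4];d=(b-a)/np.linalg.norm(b-a);n=np.array([-d[1],d[0]])
        u=(c-a)@d/np.linalg.norm(b-a);v=abs((c-a)@n)
        s=c[(u>.12)&(u<.88)&(v<5)].astype(np.float32)
        vx,vy,x,y=cv2.fitLine(s,cv2.DIST_HUBER,0,.01,.01).ravel();L.append((np.array([x,y]),np.array([vx,vy])))
    P=[]
    for i in range(4):
        (p,d),(q,e)=L[i-1],L[i]
        t=np.linalg.solve(np.c_[d,-e],q-p);P.append(p+t[0]*d)
    return np.array(P)
E
python3 - <<'E'
from meas import *
im=cv2.imread("pics/top0.png");m=camera_model("top")
# base corners, refine
g=cv2.cvtColor(im,cv2.COLOR_BGR2GRAY)
c=np.array([[254,236],[480,185],[512,313],[282,370]],np.float32)*.64-.2
c2=cv2.cornerSubPix(g,c.reshape(-1,1,2).copy(),(4,4),(-1,-1),(3,30,.01)).reshape(-1,2)
print(c,c2)
for cc in(c,c2):
    B=cast(m,cc,[.024]*4);  # LB(back left), RB, RF, LF
    print(B[:,:2].round(4)," sides",[np.linalg.norm(B[i]-B[i-1]).round(4) for i in range(4)])
    y=(B[0]-B[1]+B[3]-B[2])[:2];x=(B[0]-B[3]+B[1]-B[2])[:2]
    print("centre",B.mean(0),"yaw",np.arctan2(-y[0],y[1]),np.arctan2(x[1],x[0]))
k=plate_mask(im);P=quad(k);print("plate px",P.round(1))
o=P[np.argsort(P[:,1])]; 
zs=np.where(np.isin(np.arange(4),np.argsort(P[:,1])[:2]),.047,.032)
T=cast(m,P,zs);print(T.round(4),[np.linalg.norm(T[i]-T[i-1]).round(4) for i in range(4)],T.mean(0))
v=im.copy()
cv2.polylines(v,[np.int32(P*16)],True,(0,0,255),1,shift=4);cv2.polylines(v,[np.int32(c2*16)],True,(255,0,0),1,shift=4)
cv2.imwrite("pics/ov.png",cv2.resize(v[100:250,140:340],None,fx=4,fy=4,interpolation=cv2.INTER_CUBIC))
E
```

```text
[[162.36    150.84   ]
 [306.99997 118.2    ]
 [327.47998 200.12   ]
 [180.28    236.59999]] [[161.50056 151.16301]
 [305.917   117.09111]
 [327.92786 201.49739]
 [179.5712  237.37253]]
[[ 0.6559  0.2471]
 [ 0.7454 -0.1812]
 [ 0.5002 -0.2323]
 [ 0.4041  0.1948]]  sides [np.float64(0.2572), np.float64(0.4375), np.float64(0.2505), np.float64(0.4378)]
centre [0.57642256 0.00710076 0.024     ] yaw 0.21364216361212202 0.2049387440902295
[[ 0.655   0.2496]
 [ 0.7489 -0.1781]
 [ 0.4962 -0.2334]
 [ 0.402   0.1969]]  sides [np.float64(0.2585), np.float64(0.4379), np.float64(0.2587), np.float64(0.4405)]
centre [0.57550373 0.00873008 0.024     ] yaw 0.21576934168835304 0.2104397403002584
plate px [[206.7 166.4]
 [288.1 153.2]
 [294.6 193.1]
 [213.7 206.7]]
[[ 0.6027  0.1148  0.047 ]
 [ 0.6365 -0.1202  0.047 ]
 [ 0.5218 -0.1367  0.032 ]
 [ 0.4876  0.0972  0.032 ]] [np.float64(0.1174), np.float64(0.2374), np.float64(0.1169), np.float64(0.2364)] [ 0.56212895 -0.01119374  0.0395    ]
```

View pics/ov.png

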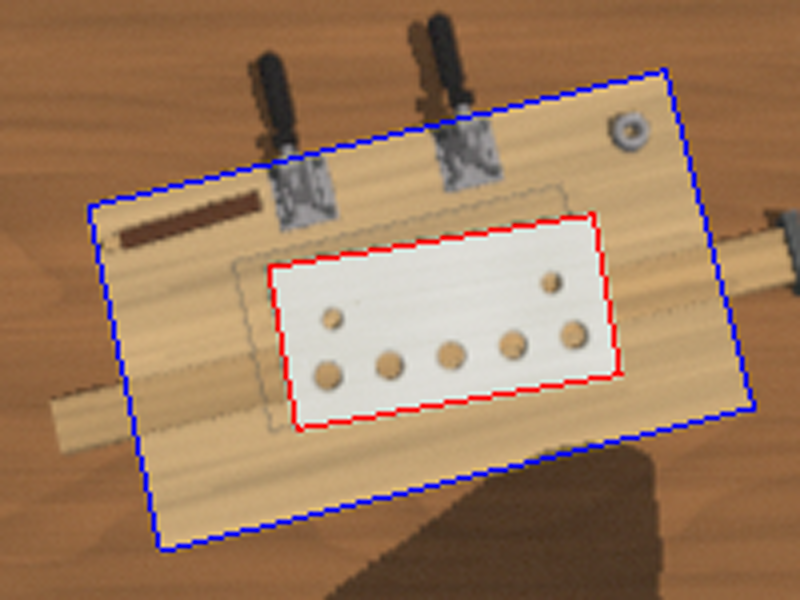

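The overlay confirms the measurement: the template is about 17 mm short in x, about 17 mm too far right in y, and turned about −0.07 rad. I'll push its right end with shut fingers first, then square it from the front with open fingers.

```bash
cat > go.py <<'E'
import sys
from h import *
C=np.array([.5755,.0087]);YAW=.2125
c,s=np.cos(YAW),np.sin(YAW);F=np.array([[c,-s],[s,c]])
def fix(p): return (np.asarray(p)[:2]-C)@F
def rep(tx,ty,z):
    S=sense();R=Ro.from_quat(S["tool_rot"]).as_matrix()
    g=np.r_[C+F@[tx,ty],z]
    d=R.T@(g-S["tcp_pos"])/.06
    a=R[:,1];yy=np.r_[F[:,1],0]
    # turn about tool x bringing tool y to +-fixture y
    v=R.T@yy;th=np.degrees(np.arctan2(v[2],v[1]));th=(th+90)%180-90
    print("t",round(S["t"],2),"tcp",S["tcp_pos"].round(4),"fix",fix(S["tcp_pos"]).round(4),"F",S["force"].round(1),"gap",round(S["finger_gap"],3))
    print("R cols fix x,y in tool",(R.T@np.r_[F[:,0],0]).round(3),v.round(3),"down",R[:,0].round(3),"q6",S["q"][5].round(2))
    print("incr",d.round(3),"turn",round(th/5,3))
if __name__=="__main__": rep(*map(float,sys.argv[1:]))
E
python3 go.py -.016 -.175 .231
```

```text
t 0.1 tcp [ 0.1375 -0.609   0.2304] fix [-0.5585 -0.5115] F [-0.8  0.2 -0.7] gap 1.001
R cols fix x,y in tool [ 0.     0.009 -1.   ] [ 0.002 -1.    -0.009] down [-0.     0.002 -1.   ] q6 -0.18
incr [ 4.000e-03 -5.524e+00 -9.092e+00] turn 0.106
```

>>> step_arm --increments '[0,-0.52,-0.85,0.1,0.2,0,-1.04,-1.7,0.1,0.4,0,-1.56,-2.55,0.1,0.7,0,-2.08,-3.4,0.1,1,0,-2.6,-4.25,0.1,1]' --grip_force 40

```text
t: 0.72
tcp_pos: [0.353, -0.3992, 0.2305]
tool_rot: [0.703, 0.076, -0.703, 0.074]
force: [0.4, -0.7, -0.3]
finger_gap: -0.002
```

```bash
python3 go.py -.016 -.175 .231
```

```text
t 0.72 tcp [ 0.353  -0.3992  0.2305] fix [-0.3035 -0.3517] F [ 0.4 -0.7 -0.3] gap -0.002
R cols fix x,y in tool [ 0.  0. -1.] [ 0.002 -1.    -0.   ] down [-0.     0.002 -1.   ] q6 0.3
incr [ 1.000e-03 -2.945e+00 -4.793e+00] turn 0.002
```

>>> step_arm --increments '[0,-0.5,-0.8,0,1,0,-1,-1.6,0,1,0,-1.6,-2.5,0,1,0,-2.2,-3.4,0,1,0,-2.7,-4.2,0,1]'

```text
t: 1.35
tcp_pos: [0.5661, -0.1858, 0.2307]
tool_rot: [-0.703, -0.076, 0.703, -0.074]
force: [1.1, -0.3, 0.1]
finger_gap: 0.004
```

```bash
python3 go.py -.014 -.172 .028
```

```text
t 1.35 tcp [ 0.5661 -0.1858  0.2307] fix [-0.0502 -0.1881] F [ 1.1 -0.3  0.1] gap 0.004
R cols fix x,y in tool [-0.  0. -1.] [ 0.003 -1.    -0.   ] down [-0.001  0.003 -1.   ] q6 0.85
incr [ 3.379 -0.26  -0.605] turn 0.004
```

>>> step_arm --increments '[0.8,-0.2,-0.5,0,1,1.7,-0.2,-0.6,0,1,2.6,-0.2,-0.6,0,1,3.1,-0.2,-0.6,0,1,3.33,-0.2,-0.6,0,1]'

```text
t: 1.98
tcp_pos: [0.5971, -0.1652, 0.0284]
tool_rot: [-0.702, -0.077, 0.705, -0.073]
force: [0.3, 0.1, 1.3]
finger_gap: 0.001
```

```bash
python3 go.py -.014 -.150 .029
python3 - <<'E'
from h import *
im=snapshot("top");cv2.imwrite("pics/t2.png",cv2.resize(im[110:250,150:350],None,fx=4,fy=4,interpolation=cv2.INTER_CUBIC))
E
```

```text
t 1.98 tcp [ 0.5971 -0.1652  0.0284] fix [-0.0155 -0.1746] F [0.3 0.1 1.3] gap 0.001
R cols fix x,y in tool [-0.004  0.    -1.   ] [ 0.005 -1.    -0.   ] down [-0.005  0.004 -1.   ] q6 0.9
incr [-0.008 -0.41  -0.026] turn 0.005
```

View pics/t2.png

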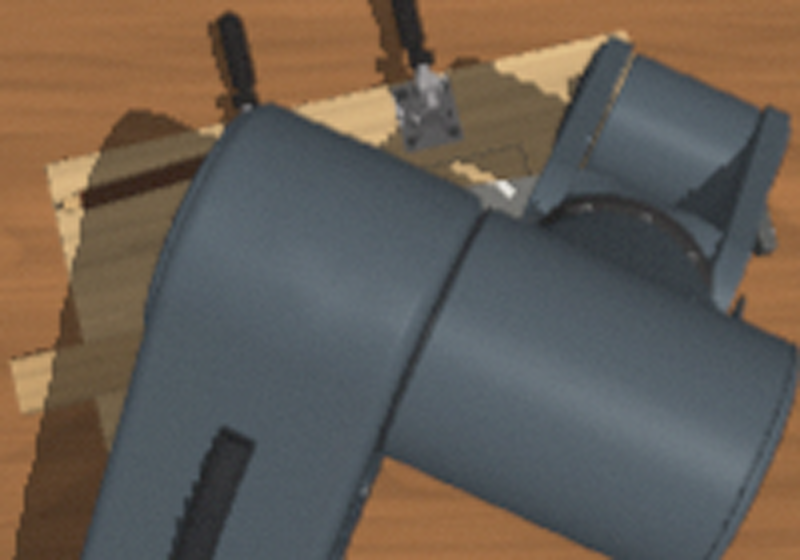

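The arm hides the plate from the top camera, so I'll go by force and use the scene camera.

>>> step_arm --increments '[0,-0.1,0,0,1,0,-0.2,0,0,1,0,-0.27,0,0,1,0,-0.33,0,0,1,0,-0.4,0,0,1]'

```text
t: 2.65
tcp_pos: [0.5925, -0.142, 0.0286]
tool_rot: [-0.702, -0.077, 0.704, -0.074]
force: [-0.7, -2.2, 0.3]
finger_gap: 0.0
```

```bash
python3 go.py -.014 -.1345 .029
python3 - <<'E'
from h import *
im=snapshot("scene");cv2.imwrite("pics/s2.png",cv2.resize(im[150:300,170:370],None,fx=4,fy=4,interpolation=cv2.INTER_CUBIC))
E
```

```text
t 2.65 tcp [ 0.5925 -0.142   0.0286] fix [-0.0152 -0.1509] F [-0.7 -2.2  0.3] gap 0.0
R cols fix x,y in tool [-0.003  0.001 -1.   ] [ 0.004 -1.    -0.001] down [-0.004  0.003 -1.   ] q6 0.94
incr [-0.006 -0.273 -0.02 ] turn 0.007
```

View pics/s2.png

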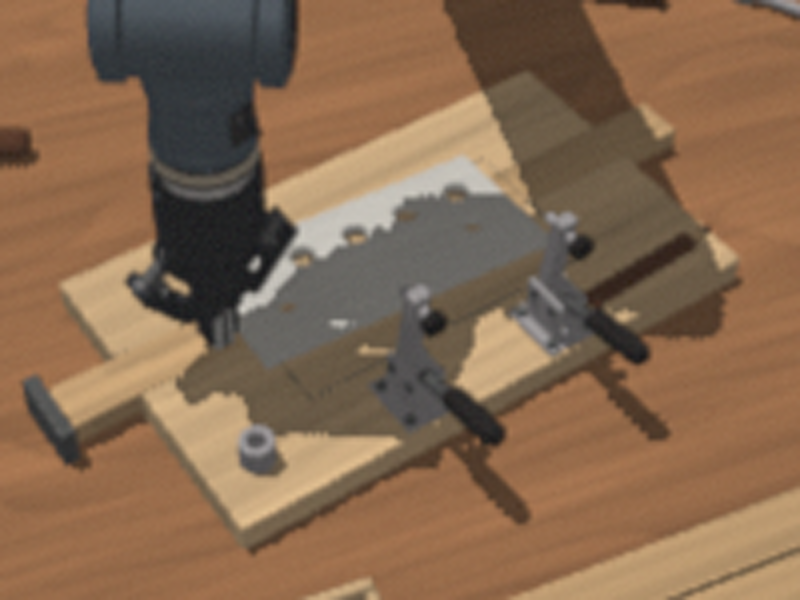

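Contact has just begun (2.2 N) at fixture y = −151 mm, as predicted. The scene view shows the shut fingertips against the plate's right end at about (225,330). I'll push on 15 mm.

>>> step_arm --increments '[0,-0.05,0,0,1,0,-0.1,0,0,1,0,-0.15,0,0,1,0,-0.2,0,0,1,0,-0.25,0,0,1]'

```text
t: 3.32
tcp_pos: [0.5894, -0.127, 0.0287]
tool_rot: [-0.702, -0.077, 0.704, -0.074]
force: [0.7, -2.3, 1.1]
finger_gap: -0.001
```

```bash
python3 go.py -.014 -.19 .029
```

```text
t 3.33 tcp [ 0.5894 -0.127   0.0287] fix [-0.0151 -0.1356] F [ 0.7 -2.3  1.1] gap -0.001
R cols fix x,y in tool [-0.003  0.001 -1.   ] [ 0.004 -1.    -0.001] down [-0.003  0.003 -1.   ] q6 0.96
incr [-0.009  0.907 -0.017] turn 0.01
```

>>> step_arm --increments '[0,0.5,0,0,1,-0.8,0.6,0,0,1,-1.6,0.5,0.6,0,0.7,-2,0.2,1.4,0,0.3,-2,-0.5,2.0,0,0]'

```text
t: 3.95
tcp_pos: [0.4654, -0.1236, 0.1507]
tool_rot: [-0.703, -0.075, 0.703, -0.073]
force: [-0.2, -0.2, -0.3]
finger_gap: 0.635
```

```bash
python3 go.py -.125 0 .13
```

```text
t 3.95 tcp [ 0.4654 -0.1236  0.1507] fix [-0.1356 -0.1061] F [-0.2 -0.2 -0.3] gap 0.635
R cols fix x,y in tool [ 0.    -0.002 -1.   ] [ 0.003 -1.     0.002] down [-0.001  0.003 -1.   ] q6 0.86
incr [ 0.35  -1.767 -0.173] turn -0.019
```

>>> step_arm --increments '[0,-0.5,0,0,0,0,-1,0,0,0,0,-1.4,0,0,0,0,-1.7,0,0,0,0,-1.75,0,0,0]'

```text
t: 4.58
tcp_pos: [0.4424, -0.0195, 0.1509]
tool_rot: [-0.702, -0.076, 0.704, -0.074]
force: [0.6, -0.4, 0.1]
finger_gap: 1.0
```

```bash
python3 go.py -.11 0 .015
python3 - <<'E'
from h import *
a=snapshot("top")[100:250,140:340];b=snapshot("wrist")
a=cv2.resize(a,(533,400),interpolation=cv2.INTER_CUBIC)
cv2.imwrite("pics/w3raw.png",b);cv2.imwrite("pics/t3.png",a)
v=np.zeros((584,800,3),np.uint8);v[:384,:512]=b;v[284:,400:]=cv2.resize(a,(400,300))
cv2.imwrite("pics/w3.png",v)
m=camera_model("wrist");print(m)
E
```

```text
t 4.58 tcp [ 0.4424 -0.0195  0.1509] fix [-0.136   0.0005] F [ 0.6 -0.4  0.1] gap 1.0
R cols fix x,y in tool [-0.001  0.    -1.   ] [ 0.004 -1.    -0.   ] down [-0.002  0.003 -1.   ] q6 1.06
incr [ 2.264  0.018 -0.437] turn 0.001
{'vertical_fov': 59.48553429107495, 'cx': 255.7753745415283, 'cy': 193.40421229935728, 'D': array([-0.02206749,  0.        ,  0.        ,  0.        ,  0.        ]), 'R': array([[ 0.21016553, -0.97765844, -0.0037987 ],
       [-0.94331872, -0.20380137,  0.26194425],
       [-0.25686618, -0.05146826, -0.96507553]]), 't': array([-0.11251537,  0.40170786,  0.41226677])}
```

View pics/w3.png

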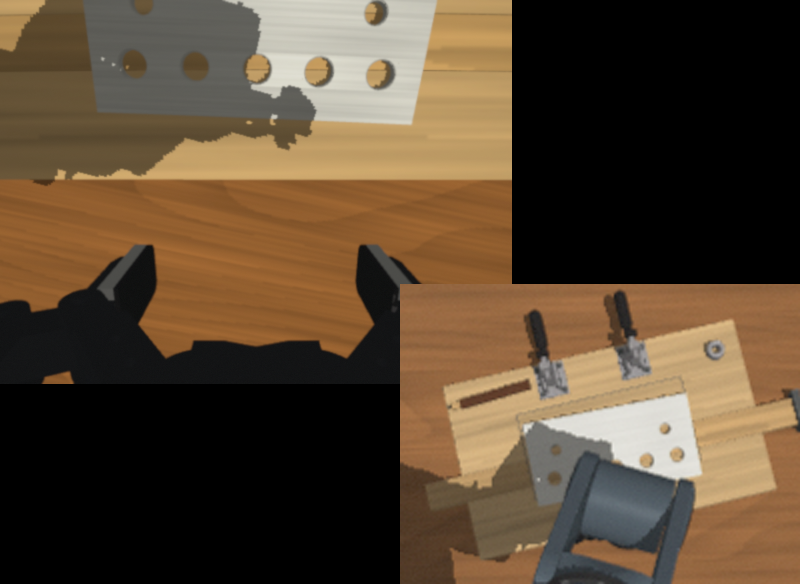

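The wrist view shows the front edge from (97,112) to (412,124), and guide holes at about (133,64) to (380,73). The plate has moved left.

```bash
cat > wm.py <<'E'
from go import *
def wm(m,corn,zc=.032,lh=None):
    W=cast(m,corn,[zc]*len(corn));f=np.array([fix(w) for w in W])*1000
    print("fix mm",f.round(1).tolist())
    return f
E
python3 - <<'E'
from wm import *
m=camera_model("wrist")
f=wm(m,[[97,112],[412,124]]);d=f[0]-f[1];th=np.arctan2(-d[0],d[1]);print("len",np.linalg.norm(d),"yaw",th)
c=f.mean(0)+60*np.array([np.cos(th),np.sin(th)]);print("centre",c)
f=wm(m,[[133,64],[380,73]],.0364)
wm(m,[[511,180],[60,180]],.024)  # base front edge check: x=-130
E
```

```text
fix mm [[-75.5, 120.3], [-84.6, -119.3]]
len 239.77927236074873 yaw -0.03789161314017548
centre [-20.05246829  -1.7459283 ]
fix mm [[-41.8, 88.1], [-48.2, -89.8]]
fix mm [[-130.1, -211.0], [-130.2, 161.7]]
```

The base's front edge checks out at −130.1 mm (true value −130). The template centre is now at (−20, −1.8) mm, yaw −0.038 rad. I'll descend in front with the fingers open.

>>> step_arm --increments '[0.9,0,-0.2,0,0,1.7,0,-0.35,0,0,2.0,0,-0.35,0,0,2.1,0,-0.35,0,0,2.2,0,-0.35,0,0]'

```text
t: 5.3
tcp_pos: [0.4645, -0.0165, 0.019]
tool_rot: [0.703, 0.075, -0.703, 0.074]
force: [-0.4, -0.4, -0.1]
finger_gap: 1.002
```

```bash
python3 go.py -.093 0 .014
```

```text
t 5.3 tcp [ 0.4645 -0.0165  0.019 ] fix [-0.1139 -0.0012] F [-0.4 -0.4 -0.1] gap 1.002
R cols fix x,y in tool [ 0.001 -0.002 -1.   ] [ 0.002 -1.     0.002] down [ 0.     0.002 -1.   ] q6 1.08
incr [ 0.084 -0.021 -0.347] turn -0.02
```

>>> step_arm --increments '[0.05,0,0,0,0,0.08,0,-0.1,0,0,0.08,0,-0.2,0,0,0.08,0,-0.3,0,0,0.08,0,-0.4,0,0]'

```text
t: 5.92
tcp_pos: [0.4872, -0.0113, 0.0143]
tool_rot: [-0.703, -0.075, 0.704, -0.073]
force: [-3.8, -2.0, 2.1]
finger_gap: 0.997
```

```bash
python3 go.py -.071 0 .014
```

```text
t 5.92 tcp [ 0.4872 -0.0113  0.0143] fix [-0.0905 -0.0009] F [-3.8 -2.   2.1] gap 0.997
R cols fix x,y in tool [-0.001 -0.002 -1.   ] [ 0.003 -1.     0.002] down [-0.002  0.003 -1.   ] q6 1.1
incr [ 0.005 -0.016 -0.325] turn -0.02
```

>>> step_arm --increments '[0,0,-0.04,0,0,0,0,-0.08,0,0,0,0,-0.12,0,0,0,0,-0.16,0,0,0,0,-0.2,0,0]'

```text
t: 6.55
tcp_pos: [0.4967, -0.0082, 0.0142]
tool_rot: [-0.701, -0.076, 0.705, -0.073]
force: [-5.3, -1.0, 3.2]
finger_gap: 1.001
```

```bash
python3 go.py -.071 0 .014
python3 - <<'E'
from h import *
b=snapshot("wrist");cv2.imwrite("pics/w4.png",b)
E
```

```text
t 6.55 tcp [ 0.4967 -0.0082  0.0142] fix [-0.0806  0.0001] F [-5.3 -1.   3.2] gap 1.001
R cols fix x,y in tool [-0.006 -0.001 -1.   ] [ 0.005 -1.     0.001] down [-0.007  0.004 -1.   ] q6 1.11
incr [ 0.002  0.001 -0.161] turn -0.012
```

View pics/w4.png

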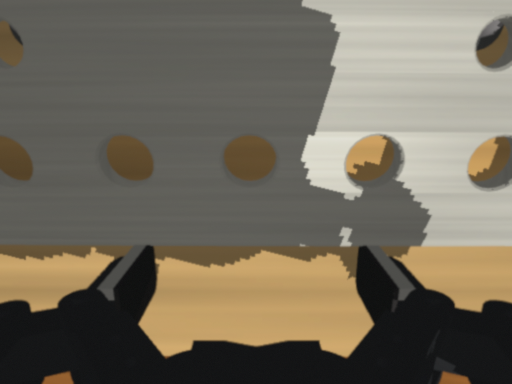

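The front edge (row 246) is now parallel to the jaws and touching both fingers. The dark pins show inside the locating holes at (10,40) and (490,40). Next I'll check the side offset from the guide holes at (127,157), (250,157) and (374,158).

Run:
```python
from wm import *
m=camera_model("wrist")
f=wm(m,[[127,157],[250,157],[374,159]],.0364)
wm(m,[[10,246],[420,246]],.032)
print(proj(m,[np.r_[C+F@[.015,y],.036] for y in(.08,-.08)]))
```

```text
fix mm [[-32.1, 46.2], [-32.1, 2.1], [-32.8, -42.1]]
fix mm [[-68.9, 99.6], [-68.5, -65.3]]
[[ 11.36797219  14.44819631]
 [502.43218324  13.30584625]]
```

The template is about +2 mm off to the side, with 8 mm left to go in x and yaw near 0. I'll keep pushing gently.

>>> step_arm --increments '[0,0,-0.04,0,0,0,0,-0.07,0,0,0,0,-0.1,0,0,0,0,-0.12,0,0,0,0,-0.13,0,0]'

```text
t: 7.22
tcp_pos: [0.5054, -0.0067, 0.0142]
tool_rot: [-0.701, -0.076, 0.705, -0.073]
force: [-3.3, -1.7, 1.9]
finger_gap: 1.0
```

```bash
python3 go.py -.071 0 .014
python3 - <<'E'
from h import *
b=snapshot("wrist");cv2.imwrite("pics/w5.png",b)
E
```

```text
t 7.22 tcp [ 0.5054 -0.0067  0.0142] fix [-0.0718 -0.0003] F [-3.3 -1.7  1.9] gap 1.0
R cols fix x,y in tool [-0.004 -0.001 -1.   ] [ 0.004 -1.     0.001] down [-0.005  0.003 -1.   ] q6 1.12
incr [ 0.003 -0.005 -0.014] turn -0.011
```

View pics/w5.png

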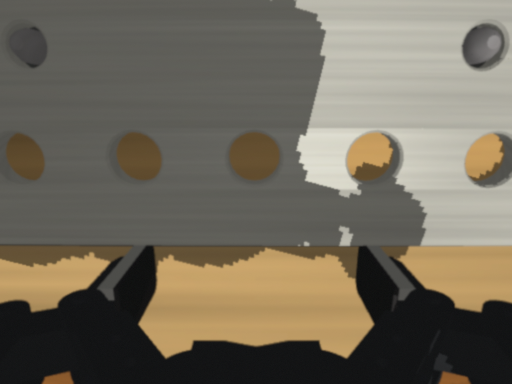

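The pins now fill both locating holes, at (28,46) and (485,46). The hole spacing shrank from about 480 to 457 px, so the plate has dropped at least partly. I'll give one small further nudge to feel for the stop.

>>> step_arm --increments '[0,0,-0.01,0,0,0,0,-0.02,0,0,0,0,-0.03,0,0,0,0,-0.03,0,0,0,0,-0.03,0,0]'

```text
t: 7.9
tcp_pos: [0.5065, -0.0061, 0.0141]
tool_rot: [-0.701, -0.076, 0.705, -0.073]
force: [-4.7, -1.8, 1.8]
finger_gap: 1.002
```

```bash
python3 go.py -.13 0 .15
```

```text
t 7.9 tcp [ 0.5065 -0.0061  0.0141] fix [-0.0706  0.0001] F [-4.7 -1.8  1.8] gap 1.002
R cols fix x,y in tool [-0.005 -0.001 -1.   ] [ 0.005 -1.     0.001] down [-0.006  0.004 -1.   ] q6 1.12
incr [-2.26  -0.009  1.003] turn -0.01
```

Force is still just sliding friction. I'll back off, rise and check from further away.

>>> step_arm --increments '[0,0,0.3,0,0,0,0,0.8,0,0,-0.8,0,1.1,0,0,-1.6,0,1.1,0,0,-2.2,0,1.1,0,0]'

```text
t: 8.52
tcp_pos: [0.4455, -0.0209, 0.1485]
tool_rot: [0.703, 0.075, -0.703, 0.074]
force: [1.4, -0.6, -1.2]
finger_gap: 1.003
```

```bash
python3 - <<'E'
from wm import *
b=snapshot("wrist");m=camera_model("wrist");cv2.imwrite("pics/w6raw.png",b)
cv2.imwrite("pics/w6.png",cv2.resize(b[:200],None,fx=1.56,fy=1.56,interpolation=cv2.INTER_CUBIC))
# where seated template would project
pts=[[-60,120,8],[-60,-120,8],[60,120,8],[60,-120,8],[15,80,8],[15,-80,8]]+[[-25,y,8] for y in(90,45,0,-45,-90)]
def W(p): return np.r_[C+F@(np.array(p[:2])/1e3),.024+p[2]/1e3]
print(proj(m,[W(p) for p in pts]).round(1).tolist())
E
python3 go.py -.08 0 .014
```

```text
[[93.6, 97.9], [411.9, 97.6], [74.0, -86.0], [430.6, -86.3], [138.2, -13.2], [366.8, -13.4], [128.9, 47.9], [190.6, 47.5], [252.6, 47.3], [314.6, 47.4], [376.3, 47.7]]
t 8.57 tcp [ 0.4479 -0.0214  0.152 ] fix [-0.1311 -0.0025] F [0.8 0.2 2.3] gap 0.999
R cols fix x,y in tool [ 0.007 -0.001 -1.   ] [-0.001 -1.     0.001] down [ 0.008  0.    -1.   ] q6 1.06
incr [ 2.306 -0.045 -0.835] turn -0.008
```

View pics/w6.png

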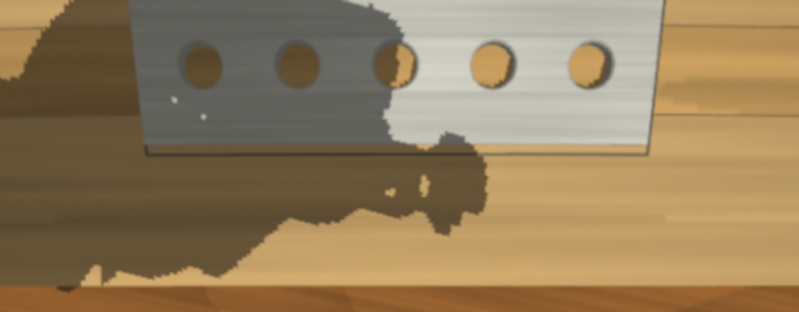

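The front edge lies just inside the pencil line, with line showing symmetrically left and right. I'll raise the hand to see the whole outline and both holes.

>>> step_arm --increments '[-0.6,0,0,0,0,-1.4,0,0,0,0,-1.8,0,0,0,0,-1.8,0,0,0,0,-1.8,0,0,0,0]'

```text
t: 9.2
tcp_pos: [0.4472, -0.0212, 0.2592]
tool_rot: [0.706, 0.075, -0.7, 0.075]
force: [-0.3, 0.6, 0.3]
finger_gap: 0.996
```

```bash
python3 - <<'E'
from wm import *
m=camera_model("wrist");b=snapshot("wrist");cv2.imwrite("pics/w7raw.png",b)
cv2.imwrite("pics/w7.png",cv2.resize(b[:230],None,fx=1.56,fy=2.2,interpolation=cv2.INTER_CUBIC)) if 0 else cv2.imwrite("pics/w7.png",cv2.resize(b[:220,90:422],None,fx=2.4,fy=2.4,interpolation=cv2.INTER_CUBIC))
pts=[[-60,120,8],[-60,-120,8],[60,120,8],[60,-120,8],[15,80,8],[15,-80,8],[15,80,12],[15,-80,12]]+[[-25,y,8] for y in(90,0,-90)]+[[-63,-123,0],[-63,123,0],[63,123,0],[63,-123,0]]
def W(p): return np.r_[C+F@(np.array(p[:2])/1e3),.024+p[2]/1e3]
print(((proj(m,[W(p) for p in pts])-[90,0])*2.4).round(0).astype(int).tolist())
E
python3 go.py -.08 0 .014
```

```text
[[122, 238], [665, 238], [99, -65], [687, -66], [203, 53], [584, 53], [200, 51], [586, 51], [185, 154], [393, 154], [602, 154], [665, 245], [122, 245], [98, -66], [688, -66]]
t 9.25 tcp [ 0.4468 -0.0212  0.2588] fix [-0.1321 -0.0021] F [ 0.2  0.8 -0.6] gap 1.002
R cols fix x,y in tool [ 0.006 -0.001 -1.   ] [-0.    -1.     0.001] down [ 0.006  0.001 -1.   ] q6 1.06
incr [ 4.086 -0.036 -0.843] turn -0.007
```

View pics/w7.png

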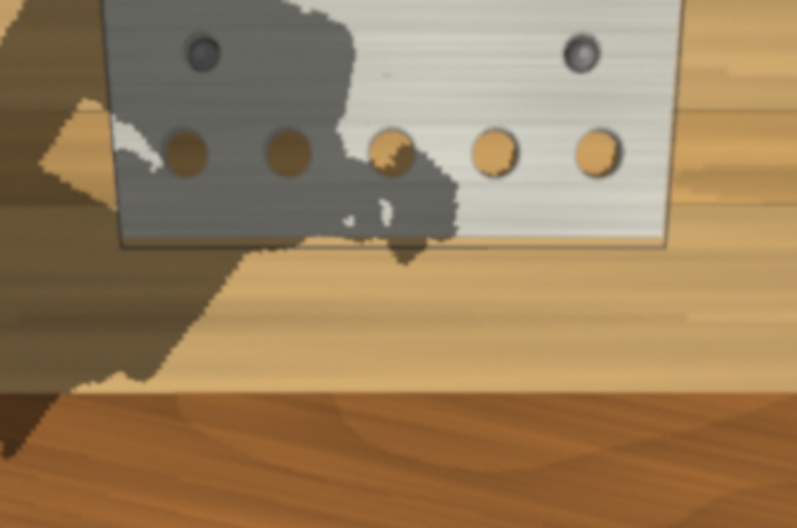

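Everything matches the seated projection within about 1 mm. The corners are at (122,238) and (665,238), both pins fill their holes at (203,53) and (582,53), and the hole spacing (379 px seen, 381 px predicted) shows no lift. I'll hand it in.

```bash
python3 -c "
from station import sign_off;print(sign_off())"
```

```text
the job is handed in; nothing more can be done
None
```

The template is seated over both locating pins, and I handed the job in with the open hand about 0.26 m up, touching nothing. It took about 9 s of robot time.

**What I did:** I nudged the right end about 15 mm to the left with shut fingertips. I then squared the template and pushed it about 20 mm along the fixture from the front edge with both open fingertips. It dropped over both pins. The highest push force I read was about 6 N, taken at the end of each move.

**Last checks:**
- **Position:** in the final wrist picture the front corners, guide holes and locating holes lie within about 1 mm of where a seated template should appear. The pencil line shows evenly along the front and both sides.
- **Flatness:** the spacing between the locating holes was 379 px against 381 px predicted, so the plate shows no lift. I judged flatness from the pictures only, not from a direct height reading.
- **Stop not felt:** the last small nudge of about 1 mm met only sliding friction (about 5 N), so I did not feel the plate come up hard against the pins.
- **Discrepancy:** one earlier wrist picture was about 4 px off its prediction because the arm was still settling. The later picture agreed.
- **Surroundings:** no move went near the loose tools, but I did not measure their positions again afterwards.

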